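# Open the dial padlock of the lab lockbox and hand it up

## Robot

A 7-joint arm with a two-finger parallel gripper is mounted at the origin on the work surface. World frame = base frame: x ahead of the robot, y to its left, z up, the work surface at z = 0. Lengths are in m, angles in rad, forces in N, time in s.
With the tool pointing down it reaches from about 0.4 to 0.875 m from the base axis. Payload 19.3 kg.
Tool frame: the origin (TCP) lies midway between the tips of the shut fingers; the grasp point (between the pads) lies 19 mm behind it; z points along the fingers, y is the line along which they close (so a half turn about z gives the same grasp; the last joint's range is limited). The gripper opens to 85 mm and grips with 20 to 120 N. Pads are 22 mm wide; open, the fingers measure 114 mm over their backs; the gripper's body (76 mm by 85 mm) begins 54 mm behind the grasp point. The pads swing forward as they close: fully open they stand 13 mm farther back than shut.
Start: joints at [-0.07, 0.521, -0.036, 1.599, 0.021, 1.021, -0.113], TCP at [0.625, -0, 0.231] pointing down, gripper open.
Joint ranges: [-2.91, 2.91], [-0.3, 2.13], [-1.5, 1.42], [0.17, 2.43], [-1.26, 4.41], [0.16, 1.93], [-2.52, 2.52]. Speed limits (rad/s): [1.89, 1.89, 2.39, 2.39, 3.01, 3.01, 3.01].

## Interface

Orientations are given as a rotation vector (axis times angle).
In Python, from workcell import readout, viewer, robot gives the robot as it stands.
- The arm moves only by the tool carry_out, never from a script. Its argument "moves" is a list of rows, each an object with "travel": the shift along the tool's x, y, z in mm, a list of three; "rot": the turn, a rotation vector about the tool's x, y, z in rad, a list of three; "hand": the finger opening in mm, from 0 to 85.4. In form: [{"travel": [dx, dy, dz], "rot": [ax, ay, az], "hand": hand}, ...]. A call has 1 to 12 rows; each row is the pose to reach, as a shift and turn from the pose commanded when the call began, along the tool's axes at that moment; what a row does not reach only later rows make up. A row lasts 1/8 s, in which the tool goes at most 62.5 mm and 10.7 degrees, less where a joint would pass 70% of its speed; a pose out of reach is approached as far as the arm can. A call with a gripper value outside its range is refused whole. The fingers move at their own pace and stop on an object; "newtons" is the grip in N (left out, the last holds). Time passes only in rows, so rows that repeat a pose let the fingers close. It gives the time, the measured TCP pose, the force, the opening and the grip force at its end, in the units of the state.
- readout.read_state(): the state, without advancing time (a new reading comes with each control period).
- viewer.snapshot(name): name is "scene" or "side" or "wrist"; returns a dict with "color" (384x512x3 uint8, red, green, blue), "fx", "fy", "cx", "cy" (pixels), "k1" (the pictures are not rectified: a ray, as slopes to the right and down, at radius r is drawn at 1 + k1 r^2 times it, then the intrinsics apply), "R" (3x3) and "t" (3): a world point X has camera coordinates R X + t; the wrist camera has in their place "T_tool_cam" (4x4, takes a point from camera to tool coordinates, whose origin is the TCP and whose axes are the flange's). Camera axes: x right, y down, z forward; pixel columns grow to the right and rows downward; lengths in m; the calibration is good to about 2 mm. A picture is of the moment at which its call begins: read the wrist's pose just before it. There is no depth.
- robot.job_done(): hands the job in; it is judged then, once.
The state is a dict: "clock": time; "joint_pos": joint angles; "joint_velocities": joint speeds; "effort": joint torques, N m; "eef_pos": TCP position; "ee_rot": TCP orientation; "force": force on the tool from outside, world axes, zero at the start; "moment": the same for the moment, N m; "finger_gap": opening from 0.0 (shut) to 1.0 (fully open); "grip_force": force on a finger pad.
Only numpy, scipy, OpenCV 4.12 (cv2) and the standard library are available. Lean on these libraries where they do the work, as an engineer would, in place of code of your own. Each camera call takes 0.05 s, during which the arm holds its last target. There are 200 camera calls.

## Task

The steel lockbox on the lab bench is secured by a dial padlock that someone left a few clicks off its last number. Turn the dial click by click until its long white mark lines up with the index line at the shackle, pull the lock body back without forcing it so that the shackle draws fully open, then slip the open lock off the hasp's staple. Finish while holding the lock up in the gripper, a hand's breadth clear above the box, dial face up and shackle still open, ready for a colleague to take; leave the flask, the tip box and the jar alone.

Things in the scene. Friction and masses are not known exactly. Their poses are not given: they have to be found in the camera images.
- lockbox: Fixed grey steel box 240 (x) x 260 (y) x 90 mm high. Origin: centre of its underside; z up, x from the front deck to the lid (away from the robot at yaw 0). The flat top is a fixed deck in front and, beyond local x = +9 mm, a lid that stays shut. The staple stands on the deck.
- staple: The hasp's staple: a fixed upright loop of 5 mm round bar, its plane square to the box's x axis. Inside 14 mm wide (box y) and 22 mm high above the deck; 27 mm high over all. Its origin is the middle of the opening, 11 mm above the deck, at local (-8, 0, 101) mm of the box. Axes as the box's.
- strap (a point): Top middle of the flat steel hasp strap round the staple's foot: 2 mm thick, 34 mm wide (box y), fixed on the deck from 7.5 mm before the staple (towards the lock's body) to the 6 mm high hinge knuckle 29 mm beyond it on the lid. The shackle lies above it; raise the lock's body 3 mm to pass over its end.
- lock: Padlock, 0.3 to 0.45 kg, lying flat on the deck, dial up. Body 52 (x) x 54 (y) x 22 mm thick with flat sides. Origin: centre of the body's underside; x points to the shackle's bow, z up out of the dial face. The shackle is a U of 8 mm bar, its axis 11 mm above the underside, legs at y = +17 (toe) and -17 mm (heel). The toe leg passes through the staple.
- shackle (a joint): How far the shackle is drawn out of the body along the lock's x: 0 closed, 0.020 m fully open. Sticks with about 4 N and stays where left. Held in (1 mm of play) unless the dial's mark is within about 0.15 rad of the index. Fully open (a hard stop), a 15 mm gap lies between the body's front (x = +26 mm) and the toe's end; with the staple's bar in that gap the lock lifts straight up off it.
- bow (a point): Outermost middle of the shackle's bow, on the bar's axis: x = 65 mm + the shackle's joint value, y = 0, z = 11 mm in the lock's frame. When the body is pulled back (lock's -x) the bow catches on the staple after up to about 20 mm of slack and, with the dial set, further pulling draws the shackle out.
- toe (a point): Free end of the shackle's toe leg, on the bar's axis: x = 21 mm + the shackle's joint value, y = 17, z = 11 mm in the lock's frame; closed, it sits 5 mm inside the body.
- index (a point): The index line: a short black line on the lock's face at the shackle end, x = 24, y = 0, z = 22 mm in the lock's frame.
- dial (a joint): Angle of the dial about the lock's z, anticlockwise seen from above; 0 when its long mark meets the index. Endless. It rests in ten clicks 0.628 rad (36 degrees) apart, each taking about 0.05 N m to leave; let go, it drops into the nearest click. It starts two to four clicks anticlockwise of 0: turn it clockwise.
- dial_grip (a point): On the dial's axis at the middle of the knob's height, 33 mm above the lock's underside, over the body's centre. Black knurled knob 28 mm across, from 26 to 40 mm above the underside, on a flat skirt 43 mm across, 22 to 26 mm above the underside.
- dial_mark (a point): The long white mark on the dial's skirt, 19 mm from the axis (nine short ticks mark the other clicks). The mark goes on over the top of the knob.
- tip_box: Bystander: lidded grey and white pipette-tip box 64 x 90 x 48 mm standing on the lid. Origin at the centre of its underside.
- jar: Bystander: small jar 44 mm across, 58 mm high, standing on the lid. Origin at the centre of its underside.
- flask: Bystander: conical flask with an orange cap, 74 mm across, 120 mm high, standing on the bench. Origin at the centre of its underside.
Mind the look-alikes: they are no part of the job. Leave any blue or turquoise look-alike of the lock alone.

How it is judged:
On the way, in this order (a step that is already met when the one before it is completed fails the run):
1. the dial's long mark is at the index line, with the shackle still in (x of dial_mark in the frame of lock above 0.0185 m and value of joint shackle below 0.005 m), for 0.2 s.
2. the shackle is drawn fully open on the staple, the lock still down at the deck (value of joint shackle above 0.017 m and z of lock in the frame of lockbox below 0.115 m), for 0.05 s.
At the end, for the whole second after the job is handed in: The lock is held still in the fingers (over 2 N, under 30 mm/s), touching nothing else, its underside at least 65 mm above the box's top, dial face up within 0.4 rad, the shackle drawn out at least 15 mm; tip box, jar and flask within 30 mm of where they stood (z of lock in the frame of lockbox above 0.155 m and value of joint shackle above 0.015 m and angle between lock's own z axis and vertical below 0.4 rad and linear speed of lock below 0.03 m/s and contact force between lock and the fingers above 2 N and contact force between lock and lockbox below 0.1 N and contact force between lock and staple below 0.1 N and contact force between lock and tip_box below 0.1 N and contact force between lock and jar below 0.1 N and contact force between lock and flask below 0.1 N and distance of each of tip_box, jar, flask from where it was at the start of the episode below 0.03 m); the arm keeps its last pose, push and grip.
It fails at once if the lock is forced: over 60 N between the lock and the staple (contact force between lock and staple above 60 N).
It fails at once if the flask is knocked over (angle between flask's own z axis and vertical above 0.5 rad).
It fails at once if the jar is knocked over (angle between jar's own z axis and vertical above 0.5 rad).
It fails at once if the tip box is knocked over (angle between tip_box's own z axis and vertical above 0.5 rad).
It also fails if it takes over 64 s, if anything falls off the work surface, if the arm or the gripper's body presses on something with over 40 N, if the wrist force passes 120 N, or if a joint passes its speed limit or range.

## Working session

There is one attempt and no reset: what is moved stays moved. The work goes in short steps, Python scripts to look and compute and a tool call to move; the robot and the scene stay as the last step left them, time stands still between calls to the robot, and variables do not carry over. Pictures are saved under pics/ and viewed, at most 10 in all, crops included, and the job is handed in when it is done.

Besides the shell and the picture viewer there is one more tool, called after "Emit:" by a JSON object that holds its "name" and its "arguments". carry_out: Moves the arm, as the interface text tells. Its arguments: {"type":"object","properties":{"moves":{"type":"array","items":{"type":"object","properties":{"travel":{"type":"array","items":{"type":"number"}},"rot":{"type":"array","items":{"type":"number"}},"hand":{"type":"number"}}}},"newtons":{"type":"number"}},"required":["moves"]}

```bash
ls; mkdir -p pics; cat > h.py <<'E'
import numpy as np, cv2
from scipy.spatial.transform import Rotation as Ro
from workcell import readout, viewer, robot
def snap(n,save=None):
    s=readout.read_state(); d=viewer.snapshot(n)
    if n=='wrist':
        T=np.eye(4);T[:3,:3]=Ro.from_rotvec(s['ee_rot']).as_matrix();T[:3,3]=s['eef_pos']
        W=np.linalg.inv(T@np.array(d['T_tool_cam'])); d['R']=W[:3,:3];d['t']=W[:3,3]
    if save: cv2.imwrite(f'pics/{save}.png',d['color'][:,:,::-1]); np.savez(f'pics/{save}.npz',**{k:d[k] for k in('color','fx','fy','cx','cy','k1','R','t')})
    return d
def proj(d,X):
    c=np.asarray(d['R'])@np.asarray(X,float)+np.asarray(d['t']);u=c[:2]/c[2];u=u*(1+d['k1']*(u@u))
    return np.array([d['fx']*u[0]+d['cx'],d['fy']*u[1]+d['cy']])
def ray(d,p):
    q=np.array([(p[0]-d['cx'])/d['fx'],(p[1]-d['cy'])/d['fy']]);u=q.copy()
    for _ in range(30):u=q/(1+d['k1']*(u@u))
    R=np.asarray(d['R']);return -R.T@np.asarray(d['t']),R.T@np.array([u[0],u[1],1])
def atz(d,p,z):
    o,r=ray(d,p);return o+r*(z-o[2])/r[2]
E
python3 - <<'E'
from h import *
a=snap('scene','a_scene');b=snap('side','a_side');c=snap('wrist','a_wrist')
s=readout.read_state();print(s)
for d in(a,b,c):print(d['fx'],d['cx'],d['k1'],-np.asarray(d['R']).T@d['t'],np.asarray(d['R'])[2])
im=np.hstack([cv2.imread(f'pics/a_{n}.png') for n in('scene','side')]);cv2.imwrite('pics/ab.png',cv2.resize(im,(800,300),interpolation=cv2.INTER_AREA))
E
```

```text
pics
{'clock': 0.15, 'joint_pos': array([-0.07020245,  0.52186557, -0.03631739,  1.59985647,  0.02117943,
        1.02109677, -0.11275933]), 'joint_velocities': array([ 0.00168879, -0.00106251,  0.00035419, -0.00269498,  0.00021071,
       -0.00173155,  0.00077366]), 'effort': array([ 4.00798544e-04, -9.27376485e+01,  1.98035471e+00, -3.70049715e+01,
        1.79930578e-02,  6.46477114e-03, -1.41420460e-05]), 'eef_pos': array([ 6.24755806e-01, -2.74724051e-05,  2.30872608e-01]), 'ee_rot': array([-2.22103035e+00, -2.22105471e+00,  9.82149493e-04]), 'force': array([-0.099607  , -0.12632699,  0.10464137]), 'moment': array([-0.04858658, -0.00960773, -0.00600594]), 'grip_force': 0.0, 'finger_gap': 1.0021781740265143}
356.31269497350354 265.25332384843693 -0.1108085685154403 [0.99216471 0.20468962 0.76131521] [-0.53632559 -0.20261813 -0.81932945]
377.94302305210965 252.50871693040511 -0.07814683228908859 [0.20594527 0.56339765 0.71707652] [ 0.39646404 -0.59674117 -0.69765051]
275.8780880196198 253.81681552807822 -0.008550003633381915 [0.62591591 0.07934983 0.37380667] [-0.00156103 -0.31138795 -0.95028159]
```

View pics/a_scene.png

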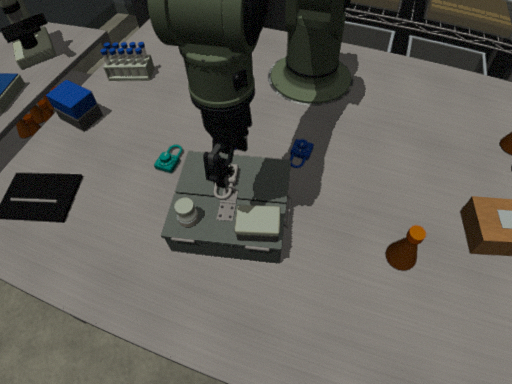

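View pics/a_wrist.png

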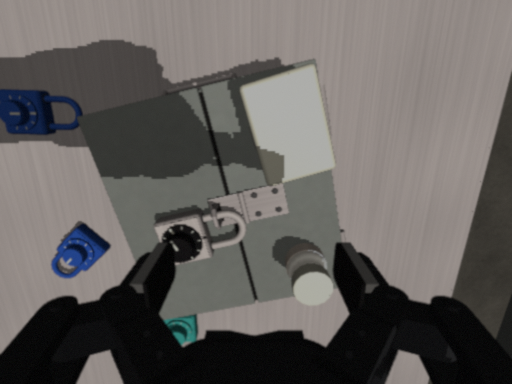

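The scene shows the box at about (230,205), and the wrist view looks down on the deck. Candidates in the wrist view are the steel-grey lock with its shackle through the staple (185,240), blue look-alikes at (25,110) and (80,250), and a turquoise one at (182,328). I choose the grey one and check it in a crop.

```bash
python3 - <<'E'
import cv2
i=cv2.imread('pics/a_wrist.png')[190:280,140:260];cv2.imwrite('pics/c1.png',cv2.resize(i,(800,600),interpolation=cv2.INTER_CUBIC))
E
```

```text
(no output)
```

View pics/c1.png

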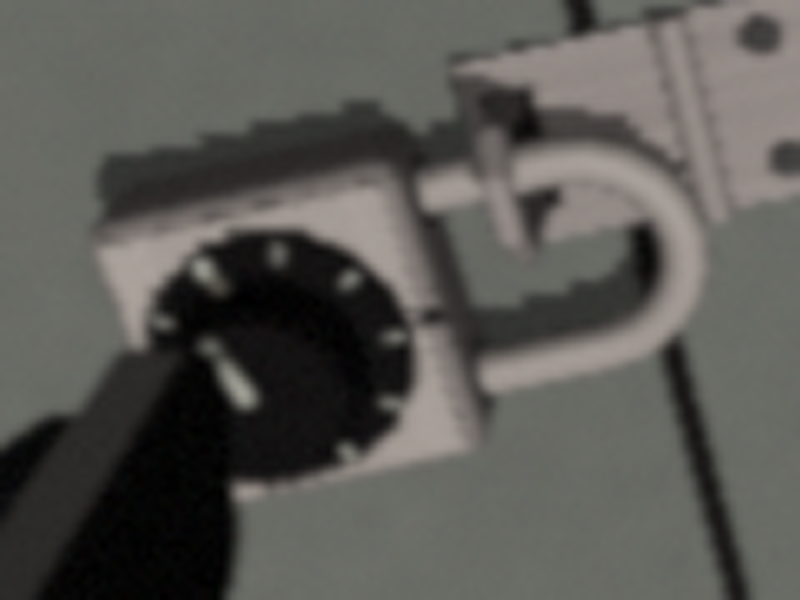

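The crop shows the grey lock with its toe leg through the staple. The index line is at crop (430,317), and the long mark at (207,275) is three clicks anticlockwise of it. Next I fit the lock pose.

```bash
cat > fit.py <<'E'
from h import *
from scipy.optimize import least_squares
d=dict(np.load('pics/a_wrist.npz'))
f=lambda p:np.array([140+(p[0]+.5)/6.667-.5,190+(p[1]+.5)/6.667-.5])
L=[((-26,27,22),(97,237)),((26,27,22),(392,165)),((26,-27,22),(475,450)),((24,0,22),(430,317)),((0,21.5,26),(258,231)),((21.5,0,26),(411,335)),((65,0,11),(690,265))]
def res(q,z0=.09):
    c,s=np.cos(q[2]),np.sin(q[2]);r=[]
    for m,p in L:
        m=np.array(m)/1e3;r.append(proj(d,[q[0]+c*m[0]-s*m[1],q[1]+s*m[0]+c*m[1],z0+m[2]])-f(p))
    return np.ravel(r)
g=least_squares(res,[.57,-.03,.2]);q=g.x;print(q,res(q).reshape(-1,2).round(1))
for n,p,z in(('stapletop',(490,125),.117),('stapbot',(520,240),.112),('mark',(207,275),.116)):print(n,atz(d,f(p),z))
for n,p,z in(('tip1',(242,85),.138),('tip2',(316,62),.138),('tip3',(334,167),.138),('jar',(313,290),.148)):print(n,atz(d,p,z))
m=atz(d,f((207,275)),.116);print('dial',np.degrees(np.arctan2(m[1]-q[1],m[0]-q[0])-q[2]))
E
python3 fit.py
```

```text
[ 0.54978412 -0.06371032  0.18003189] [[-2.3 -2.4]
 [ 2.   0.2]
 [ 1.4  2.5]
 [ 0.6  0.9]
 [-1.9  0.9]
 [ 0.4  0.4]
 [-0.1 -2.1]]
stapletop [ 0.58470601 -0.0235887   0.117     ]
stapbot [ 0.58771205 -0.04492333  0.112     ]
mark [ 0.53944903 -0.04907599  0.116     ]
tip1 [0.61603558 0.09093966 0.138     ]
tip2 [0.67408829 0.10784626 0.138     ]
tip3 [0.69569766 0.02382236 0.138     ]
jar [ 0.68346548 -0.09695045  0.148     ]
dial 114.91555895647265
```

Emit:
{"name": "carry_out", "arguments": {"moves": [{"travel": [0, -40, 15], "rot": [0, 0, -0.09], "hand": 85}, {"travel": [0, -75, 30], "rot": [0, 0, -0.18], "hand": 85}, {"travel": [0, -75, 30], "rot": [0, 0, -0.18], "hand": 85}, {"travel": [0, -75, 30], "rot": [0, 0, -0.18], "hand": 85}]}}

```text
clock: 0.65
eef_pos: [0.5506, -0.0, 0.2016]
ee_rot: [2.013, 2.411, 0.001]
force: [-0.4, 0.3, 0.7]
finger_gap: 0.995
grip_force: 0.0
```

```bash
python3 - <<'E'
from h import *
d=snap('wrist','b_wrist')
p=proj(d,[.55,-.063,.112]);print(p);x,y=int(p[0])-50,int(p[1])-60
x=max(x,0);i=d['color'][y:y+120,x:x+160,::-1];print(x,y,i.shape)
cv2.imwrite('pics/c2.png',cv2.resize(i,None,fx=5,fy=5,interpolation=cv2.INTER_CUBIC))
E
```

```text
[240.56713736 254.67769051]
190 194 (120, 160, 3)
```

View pics/c2.png

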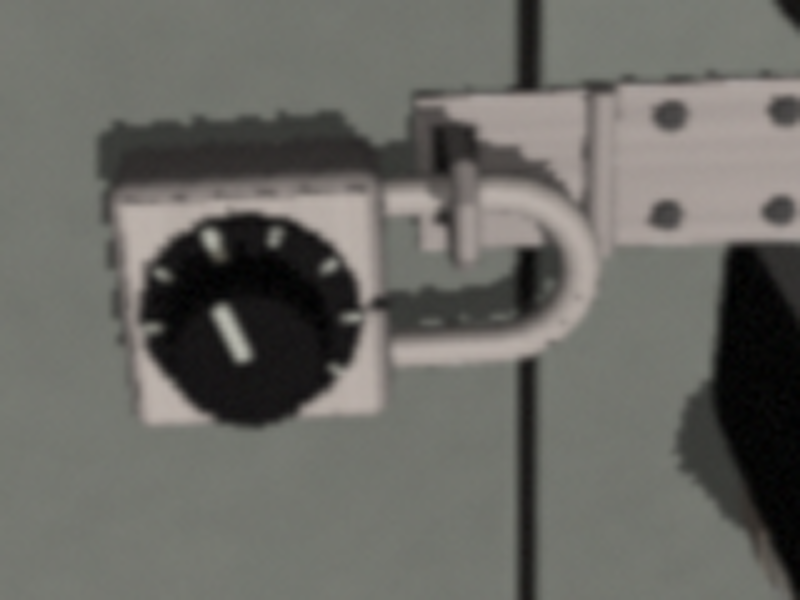

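The lock is now square to the view. The top-face corners are at crop (115,198), (375,182), (383,412) and (142,424), and the index is at (372,306). The mark is still three clicks away.

```bash
cat > fit2.py <<'E'
from h import *
from scipy.optimize import least_squares
d=dict(np.load('pics/b_wrist.npz'))
f=lambda p:np.array([190+(p[0]+.5)/5-.5,194+(p[1]+.5)/5-.5])
L=[((-26,27,22),(115,195)),((26,27,22),(377,180)),((26,-27,22),(385,413)),((-26,-27,22),(140,426)),((24,0,22),(372,306)),((0,21.5,26),(247,212)),((21.5,0,26),(362,312)),((-21.5,0,26),(140,322)),((69,0,11),(600,265))]
def res(q):
    c,s=np.cos(q[2]),np.sin(q[2]);r=[]
    for m,p in L:
        m=np.array(m)/1e3;r.append(proj(d,[q[0]+c*m[0]-s*m[1],q[1]+s*m[0]+c*m[1],.09+m[2]])-f(p))
    return np.ravel(r)
g=least_squares(res,[.57,-.03,.2],loss='soft_l1');q=g.x;print(q,res(q).reshape(-1,2).round(1))
for n,p,z in(('knobtop',(250,348),.130),('staptop',(465,165),.116),('stapbot',(468,258),.116),('strapTL',(412,95),.092),('strap knuck top',(600,85),.095),('lidline top',(528,0),.09),('lidline bot',(530,600),.09)):
    X=atz(d,f(p),z);c,s=np.cos(q[2]),np.sin(q[2]);D=X[:2]-q[:2];print(n,X.round(4),'in lock',(c*D[0]+s*D[1]).round(4),(-s*D[0]+c*D[1]).round(4))
E
python3 fit2.py
```

```text
[ 0.54950068 -0.06341319  0.22067113] [[-2.1 -2. ]
 [ 1.3 -1.1]
 [ 1.1  1.7]
 [-2.2  0.9]
 [ 0.9 -0.7]
 [-0.5  0.9]
 [ 0.5  0.4]
 [-0.4  0. ]
 [ 0.1 -0. ]]
knobtop [ 0.5496 -0.0608  0.13  ] in lock 0.0007 0.0025
staptop [ 0.5827 -0.025   0.116 ] in lock 0.0408 0.0303
stapbot [ 0.5873 -0.0435  0.116 ] in lock 0.0412 0.0111
strapTL [ 0.5739 -0.0227  0.092 ] in lock 0.0327 0.0343
strap knuck top [ 0.6092 -0.0129  0.095 ] in lock 0.0693 0.0362
lidline top [5.925e-01 1.000e-04 9.000e-02] in lock 0.0558 0.0526
lidline bot [ 0.6255 -0.1407  0.09  ] in lock 0.0572 -0.0921
```

Emit:
{"name": "carry_out", "arguments": {"moves": [{"travel": [-35, -7, 20], "rot": [0, 0, -0.04], "hand": 60}, {"travel": [-62, -12, 40], "rot": [0, 0, -0.04], "hand": 50}, {"travel": [-62, -12, 60], "rot": [0, 0, -0.04], "hand": 50}, {"travel": [-62, -12, 75], "rot": [0, 0, -0.04], "hand": 50}, {"travel": [-62, -12, 83], "rot": [0, 0, -0.04], "hand": 50}, {"travel": [-62, -12, 83], "rot": [0, 0, -0.04], "hand": 50}]}}

```text
clock: 1.45
eef_pos: [0.5494, -0.0628, 0.1181]
ee_rot: [-1.963, -2.452, 0.0]
force: [-0.2, 0.4, 0.6]
finger_gap: 0.584
grip_force: 0.0
```

```bash
python3 - <<'E'
from h import *
s=snap('side','d_side');w=snap('wrist','d_wrist')
p=proj(s,[.55,-.063,.12]);x,y=int(p[0])-50,int(p[1])-55;print(p)
A=cv2.resize(s['color'][y:y+75,x:x+100,::-1],(800,600),interpolation=cv2.INTER_CUBIC)
cv2.imwrite('pics/c3.png',A);print(readout.read_state()['joint_pos'])
E
```

```text
[276.19247601 166.13886599]
[ 0.0661999   0.55768142 -0.08149614  1.88539853  0.06695797  0.70040062
  0.16610524]
```

View pics/c3.png

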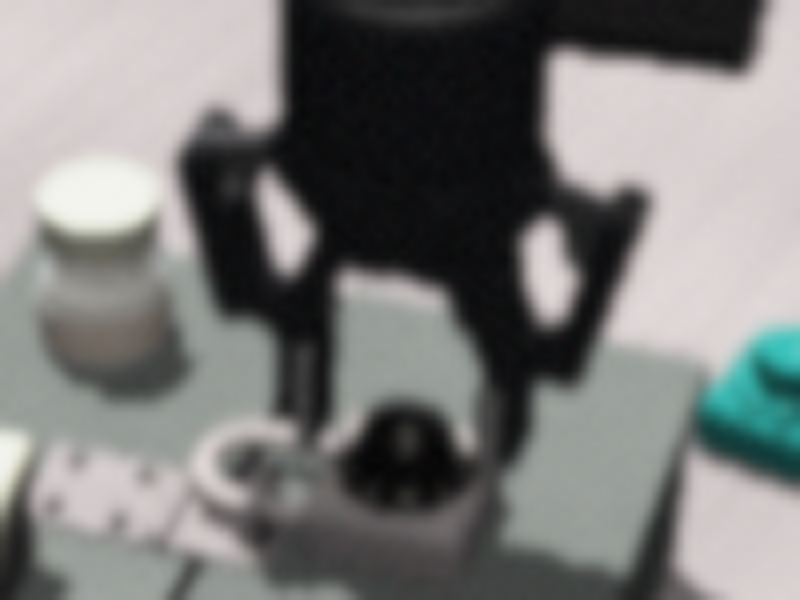

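The fingers straddle the knob along the shackle line. I close on it, then turn clockwise (positive about tool z).

Emit:
{"name": "carry_out", "arguments": {"moves": [{"travel": [0, 0, 0], "rot": [0, 0, 0], "hand": 35}, {"travel": [0, 0, 0], "rot": [0, 0, 0], "hand": 20}, {"travel": [0, 0, 0], "rot": [0, 0, 0], "hand": 20}, {"travel": [0, 0, 0], "rot": [0, 0, 0], "hand": 20}, {"travel": [0, 0, 0], "rot": [0, 0, 0], "hand": 20}, {"travel": [0, 0, 0], "rot": [0, 0, 0.1], "hand": 20}], "newtons": 30}}

```text
clock: 2.3
eef_pos: [0.5493, -0.0632, 0.119]
ee_rot: [2.086, 2.349, 0.001]
force: [-2.7, 1.5, 9.3]
finger_gap: 0.308
grip_force: 29.0
```

Emit:
{"name": "carry_out", "arguments": {"moves": [{"travel": [0, 0, -1], "rot": [0, 0, 0.16], "hand": 20}, {"travel": [0, 0, -1], "rot": [0, 0, 0.32], "hand": 20}, {"travel": [0, 0, -1], "rot": [0, 0, 0.48], "hand": 20}, {"travel": [0, 0, -1], "rot": [0, 0, 0.64], "hand": 20}, {"travel": [0, 0, -1], "rot": [0, 0, 0.8], "hand": 20}, {"travel": [0, 0, -1], "rot": [0, 0, 0.96], "hand": 20}, {"travel": [0, 0, -1], "rot": [0, 0, 1.12], "hand": 20}, {"travel": [0, 0, -1], "rot": [0, 0, 1.28], "hand": 20}, {"travel": [0, 0, -1], "rot": [0, 0, 1.44], "hand": 20}, {"travel": [0, 0, -1], "rot": [0, 0, 1.6], "hand": 20}, {"travel": [0, 0, -1], "rot": [0, 0, 1.72], "hand": 20}, {"travel": [0, 0, -1], "rot": [0, 0, 1.8], "hand": 20}]}}

```text
clock: 3.8
eef_pos: [0.5492, -0.063, 0.1193]
ee_rot: [-3.137, 0.176, 0.0]
force: [1.0, -0.6, -4.3]
finger_gap: 0.308
grip_force: 30.0
```

```bash
python3 - <<'E'
from h import *
w=snap('wrist','e_wrist');p=proj(w,[.55,-.063,.12]);print(p,readout.read_state()['joint_pos'],readout.read_state()['moment'])
E
```

```text
[253.02659456 245.29561513] [-0.30390482  0.60451011  0.43905994  1.905115   -0.37824254  0.71383239
 -1.32999858] [-0.06855859  0.00817765  0.03922704]
```

Emit:
{"name": "carry_out", "arguments": {"moves": [{"travel": [0, 0, 0], "rot": [0, 0, 0], "hand": 50}, {"travel": [0, 0, 0], "rot": [0, 0, 0], "hand": 50}, {"travel": [0, 0, 0], "rot": [0, 0, 0], "hand": 50}, {"travel": [0, 0, -20], "rot": [0, 0, 0], "hand": 50}, {"travel": [0, 0, -60], "rot": [0, 0, -0.15], "hand": 85}, {"travel": [40, 0, -80], "rot": [0, 0, -0.3], "hand": 85}, {"travel": [40, 0, -80], "rot": [0, 0, -0.3], "hand": 85}, {"travel": [40, 0, -80], "rot": [0, 0, -0.3], "hand": 85}]}}

```text
clock: 4.85
eef_pos: [0.5884, -0.0677, 0.1989]
ee_rot: [-3.127, -0.298, 0.001]
force: [-0.8, -0.2, 0.5]
finger_gap: 0.996
grip_force: 0.0
```

```bash
python3 - <<'E'
from h import *
d=snap('wrist','f_wrist')
p=proj(d,[.55,-.063,.112]);print(p);x,y=int(p[0])-80,int(p[1])-60
i=d['color'][y:y+120,x:x+160,::-1];print(x,y,i.shape)
cv2.imwrite('pics/c4.png',cv2.resize(i,None,fx=5,fy=5,interpolation=cv2.INTER_CUBIC))
E
```

```text
[240.1747844  233.80751957]
160 173 (120, 160, 3)
```

View pics/c4.png

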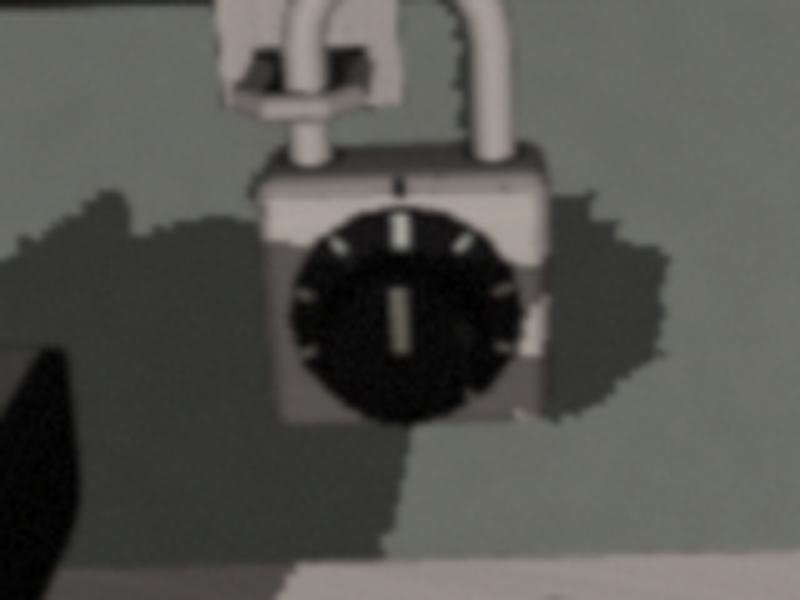

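The long mark at crop (400,230) is in line with the index at (400,186). I refit the lock pose for the body grasp.

```bash
sed -e "s/b_wrist/f_wrist/;s/190+(/160+(/;s/194+(/173+(/" -e "s/^L=.*/L=[((26,27,22),(264,190)),((26,-27,22),(548,182)),((-26,-27,22),(547,420)),((-26,27,22),(283,423)),((24,0,22),(399,187)),((21.5,0,26),(400,207)),((0,21.5,26),(293,310)),((0,-21.5,26),(522,305)),((19,0,26),(400,230))]/" -e "/^for n/,\$d" fit2.py > fit3.py
echo "X=atz(d,f((303,105)),.117);print(X)" >>fit3.py; python3 fit3.py
```

```text
[ 0.55015322 -0.06390119  0.22992988] [[-2.9 -1.8]
 [ 0.5 -2.4]
 [ 1.9  0.7]
 [-1.8  2.1]
 [ 0.3 -0.2]
 [ 0.1  0.1]
 [-0.8  2.1]
 [ 0.6  1.4]
 [ 0.2 -1.9]]
[ 0.58718222 -0.03920914  0.117     ]
```

Emit:
{"name": "carry_out", "arguments": {"moves": [{"travel": [-37, -11, 20], "rot": [0, 0, -0.03], "hand": 85}, {"travel": [-37, -11, 45], "rot": [0, 0, -0.03], "hand": 85}, {"travel": [-37, -11, 70], "rot": [0, 0, -0.03], "hand": 85}, {"travel": [-37, -11, 90], "rot": [0, 0, -0.03], "hand": 85}, {"travel": [-37, -11, 100], "rot": [0, 0, -0.03], "hand": 80}, {"travel": [-37, -11, 106], "rot": [0, 0, -0.03], "hand": 70}, {"travel": [-37, -11, 106], "rot": [0, 0, -0.03], "hand": 64}, {"travel": [-37, -11, 106], "rot": [0, 0, -0.03], "hand": 64}]}}

```text
clock: 5.9
eef_pos: [0.5509, -0.0638, 0.0938]
ee_rot: [3.122, 0.346, 0.001]
force: [-1.1, 1.4, -0.1]
finger_gap: 0.751
grip_force: 0.0
```

Emit:
{"name": "carry_out", "arguments": {"moves": [{"travel": [0, 0, 0], "rot": [0, 0, 0], "hand": 56}, {"travel": [0, 0, 0], "rot": [0, 0, 0], "hand": 48}, {"travel": [0, 0, 0], "rot": [0, 0, 0], "hand": 45}, {"travel": [0, 0, 0], "rot": [0, 0, 0], "hand": 45}, {"travel": [0, 0, 0], "rot": [0, 0, 0], "hand": 45}], "newtons": 50}}

```text
clock: 6.52
eef_pos: [0.5508, -0.0635, 0.094]
ee_rot: [-3.122, -0.346, -0.001]
force: [-3.2, 2.3, 10.0]
finger_gap: 0.617
grip_force: 51.8
```

```bash
python3 - <<'E'
from h import *
d=snap('wrist','g_wrist')
p=proj(d,[.55,-.063,.112]);print(p);x,y=156,max(0,int(p[1])-120)
i=d['color'][y:y+150,x:x+200,::-1];print(x,y,i.shape)
cv2.imwrite('pics/c5.png',cv2.resize(i,None,fx=4,fy=4,interpolation=cv2.INTER_CUBIC))
E
```

```text
[251.12264013 264.01773177]
156 144 (150, 200, 3)
```

View pics/c5.png

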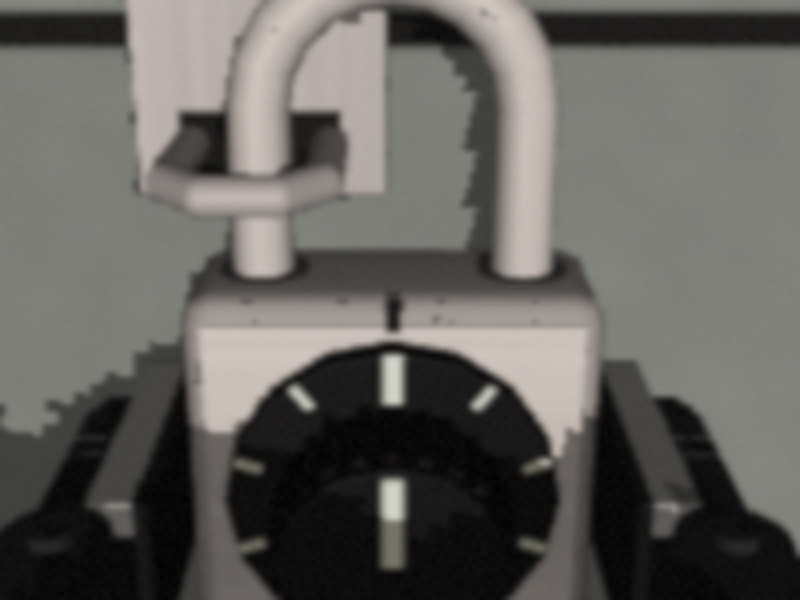

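The body is gripped, the mark is at the index, and the leg is inside the staple at crop (262,190). I ease up 2 mm and pull back in stages, watching the force.

Emit:
{"name": "carry_out", "arguments": {"moves": [{"travel": [0, 0, -2], "rot": [0, 0, 0], "hand": 45}, {"travel": [-5, 0, -2], "rot": [0, 0, 0], "hand": 45}, {"travel": [-10, 0, -2], "rot": [0, 0, 0], "hand": 45}, {"travel": [-14, 0, -2], "rot": [0, 0, 0], "hand": 45}, {"travel": [-17, 0, -2], "rot": [0, 0, 0], "hand": 45}, {"travel": [-20, 0, -2], "rot": [0, 0, 0], "hand": 45}, {"travel": [-22, 0, -2], "rot": [0, 0, 0], "hand": 45}, {"travel": [-22, 0, -2], "rot": [0, 0, 0], "hand": 45}]}}

```text
clock: 7.58
eef_pos: [0.529, -0.0685, 0.0953]
ee_rot: [-3.122, -0.346, 0.0]
force: [2.2, 2.2, -3.5]
finger_gap: 0.619
grip_force: 53.4
```

Emit:
{"name": "carry_out", "arguments": {"moves": [{"travel": [-3, 0, 0], "rot": [0, 0, 0], "hand": 45}, {"travel": [-6, 0, 0], "rot": [0, 0, 0], "hand": 45}, {"travel": [-9, 0, 0], "rot": [0, 0, 0], "hand": 45}, {"travel": [-11, 0, 0], "rot": [0, 0, 0], "hand": 45}, {"travel": [-12, 0, 0], "rot": [0, 0, 0], "hand": 45}]}}

```text
clock: 8.2
eef_pos: [0.5176, -0.0711, 0.0954]
ee_rot: [-3.122, -0.346, -0.001]
force: [6.1, 5.4, -4.5]
finger_gap: 0.619
grip_force: 53.4
```

Emit:
{"name": "carry_out", "arguments": {"moves": [{"travel": [-1, 0, 0], "rot": [0, 0, 0], "hand": 45}, {"travel": [-2, 0, 0], "rot": [0, 0, 0], "hand": 45}]}}

```text
clock: 8.45
eef_pos: [0.5171, -0.0712, 0.0957]
ee_rot: [3.122, 0.347, 0.005]
force: [13.6, 7.1, -6.5]
finger_gap: 0.619
grip_force: 53.5
```

Emit:
{"name": "carry_out", "arguments": {"moves": [{"travel": [-1, 0, 0], "rot": [0, 0, 0], "hand": 45}, {"travel": [-2, 0, 0], "rot": [0, 0, 0], "hand": 45}]}}

```text
clock: 8.7
eef_pos: [0.5164, -0.0711, 0.096]
ee_rot: [3.122, 0.348, 0.009]
force: [20.6, 10.7, -7.7]
finger_gap: 0.621
grip_force: 53.7
```

```bash
python3 - <<'E'
from h import *
d=snap('wrist','h_wrist')
i=d['color'][60:240,136:376,::-1]
cv2.imwrite('pics/c6.png',cv2.resize(i,(800,600),interpolation=cv2.INTER_CUBIC))
s=readout.read_state()
yaw=.22
for x in(15,17,20):
    L=np.array([.065+x*.001+.004,0,.011]);o=np.array(s['eef_pos'])+[0,0,-.003]
    c=[np.cos(yaw),np.sin(yaw)];p=proj(d,[o[0]-.001+c[0]*L[0],o[1]+c[1]*L[0],.092+.011]);print(x,(p-[136,60])*3.333)
    for nm,lx in(('toe',.021+x/1e3),('front',.026)):
        print(nm,(proj(d,[o[0]-.001+c[0]*lx-c[1]*.017,o[1]+c[1]*lx+c[0]*.017,.092+.011])-[136,60])*3.333)
E
```

```text
15 [387.52733688 116.84412356]
toe [278.47722136 441.26804324]
front [280.70885112 500.77228856]
17 [387.53972185 101.73407441]
toe [278.02040813 429.06049722]
front [280.70885112 500.77228856]
20 [387.5585639   78.80521803]
toe [277.32846132 410.55179733]
front [280.70885112 500.77228856]
```

View pics/c6.png

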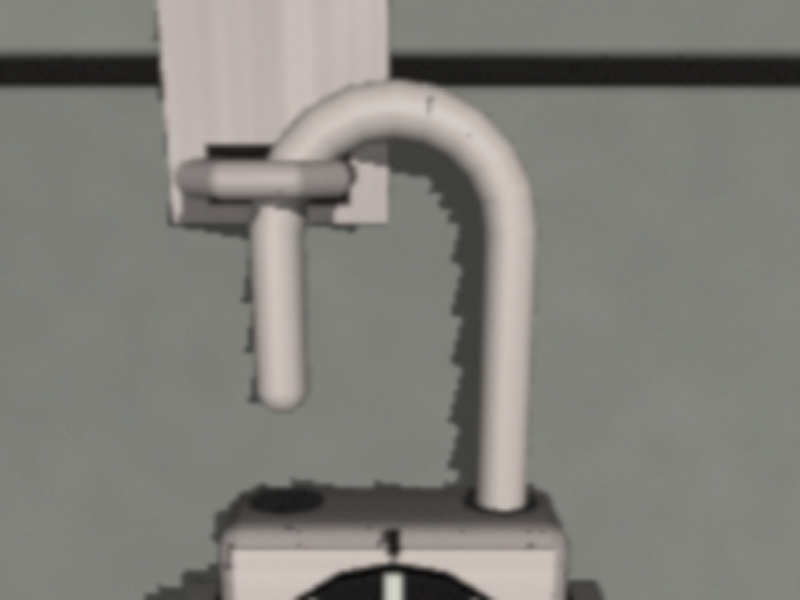

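The shackle is fully open: the toe end at crop (282,405) stands clear of the body front at row ~500, and the staple is at (268,180) at the bow's curve. I compute the forward travel needed.

```bash
python3 - <<'E'
from h import *
d=dict(np.load('pics/h_wrist.npz'))
f=lambda p:(136+p[0]/3.333,60+p[1]/3.333)
R=lambda X:(np.array([[np.cos(.221),np.sin(.221)],[-np.sin(.221),np.cos(.221)]])@X[:2]*1e3).round(1)
for n,p,z in(('staple',(268,179),.1155),('toe_end',(282,408),.104),('front edge top',(390,490),.110),('index',(392,543),.114)):print(n,R(atz(d,f(p),z)))
print('tcp',R(readout.read_state()['eef_pos']))
E
```

```text
staple [ 563.3 -166.9]
toe_end [ 529.  -166.2]
front edge top [ 517.9 -182.8]
index [ 511.  -183.1]
tcp [ 488.2 -182.6]
```

Emit:
{"name": "carry_out", "arguments": {"moves": [{"travel": [4, 0, 0], "rot": [0, 0, 0], "hand": 45}, {"travel": [8, 0, -2], "rot": [0, 0, 0], "hand": 45}, {"travel": [14, 0, -2], "rot": [0, 0, 0], "hand": 45}, {"travel": [20, 0, -2], "rot": [0, 0, 0], "hand": 45}, {"travel": [26, 0, -2], "rot": [0, 0, 0], "hand": 45}, {"travel": [32, 0, -2], "rot": [0, 0, 0], "hand": 45}, {"travel": [38, 0, -2], "rot": [0, 0, 0], "hand": 45}, {"travel": [42, 0, -2], "rot": [0, 0, 0], "hand": 45}, {"travel": [46, 0, -2], "rot": [0, 0, 0], "hand": 45}, {"travel": [46, 0, -2], "rot": [0, 0, 0], "hand": 45}]}}

```text
clock: 10.0
eef_pos: [0.5586, -0.0619, 0.0972]
ee_rot: [3.122, 0.346, 0.0]
force: [-0.4, 0.4, -4.4]
finger_gap: 0.618
grip_force: 54.1
```

```bash
python3 - <<'E'
from h import *
d=snap('wrist','i_wrist')
i=d['color'][60:240,136:376,::-1]
cv2.imwrite('pics/c7.png',cv2.resize(i,(800,600),interpolation=cv2.INTER_CUBIC))
E
```

```text
(no output)
```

View pics/c7.png

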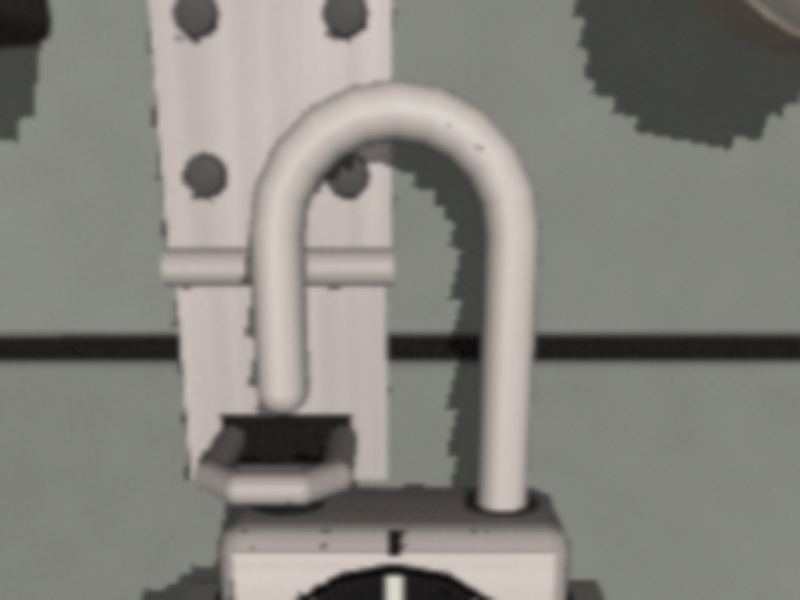

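The staple bar, at crop (275,487), lies in the gap between the toe end (282,405) and the body front. I lift straight up, slowly at first.

Emit:
{"name": "carry_out", "arguments": {"moves": [{"travel": [0, 0, -4], "rot": [0, 0, 0], "hand": 45}, {"travel": [0, 0, -8], "rot": [0, 0, 0], "hand": 45}, {"travel": [0, 0, -13], "rot": [0, 0, 0], "hand": 45}, {"travel": [0, 0, -18], "rot": [0, 0, 0], "hand": 45}]}}

```text
clock: 10.55
eef_pos: [0.5585, -0.062, 0.1158]
ee_rot: [3.122, 0.346, 0.0]
force: [0.1, -0.1, -4.6]
finger_gap: 0.615
grip_force: 54.1
```

Emit:
{"name": "carry_out", "arguments": {"moves": [{"travel": [0, 0, -8], "rot": [0, 0, 0], "hand": 45}, {"travel": [0, 0, -18], "rot": [0, 0, 0], "hand": 45}, {"travel": [0, 0, -30], "rot": [0, 0, 0], "hand": 45}, {"travel": [0, 0, -45], "rot": [0, 0, 0], "hand": 45}, {"travel": [0, 0, -60], "rot": [0, 0, 0], "hand": 45}, {"travel": [0, 0, -74], "rot": [0, 0, 0], "hand": 45}, {"travel": [0, 0, -82], "rot": [0, 0, 0], "hand": 45}, {"travel": [0, 0, -85], "rot": [0, 0, 0], "hand": 45}, {"travel": [0, 0, -85], "rot": [0, 0, 0], "hand": 45}, {"travel": [0, 0, -85], "rot": [0, 0, 0], "hand": 45}, {"travel": [0, 0, -85], "rot": [0, 0, 0], "hand": 45}]}}

```text
clock: 11.92
eef_pos: [0.5583, -0.062, 0.2]
ee_rot: [3.122, 0.346, -0.001]
force: [-0.0, 0.3, -4.0]
finger_gap: 0.62
grip_force: 54.2
```

```bash
python3 - <<'E'
from h import *
d=snap('wrist','j_wrist');s=snap('side','j_side')
a=cv2.resize(d['color'][60:240,136:376,::-1],(400,300),interpolation=cv2.INTER_CUBIC)
p=proj(s,[.56,-.06,.19]);x,y=int(p[0])-60,int(p[1])-40
b=cv2.resize(s['color'][y:y+90,x:x+120,::-1],(400,300),interpolation=cv2.INTER_CUBIC)
cv2.imwrite('pics/c8.png',np.hstack([a,b]))
E
```

```text
(no output)
```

View pics/c8.png

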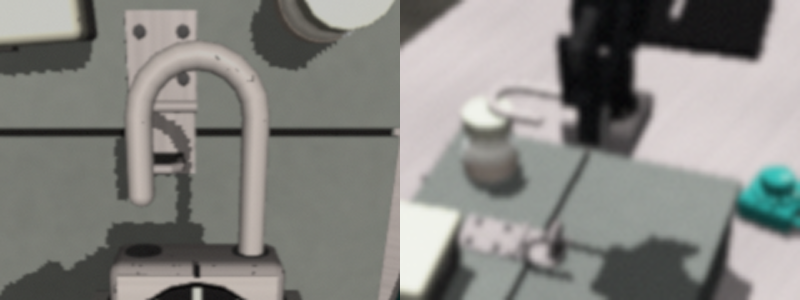

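The lock is held level, open and free of the staple. Its underside is about 106 mm above the box top, and the bystanders have not moved.

```bash
python3 -c "
from workcell import robot;print(robot.job_done())"
```

```text
the job is handed in; nothing more can be done
None
```

I set the dial to its mark, drew the shackle fully open and slipped the lock off the staple; the job is handed in with the lock held level and open about 106 mm above the box, the bystanders untouched, and no verdict was returned.

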